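Square the plaster mould into the corner of the casting board

TASK

On the casting board, push the rectangular plaster mould along the board with the fingers until it sits square in the inner corner: its long side flush against the long batten at the far edge and its short end flush against the end stop. Only push it: do not lift it off the board or tip it. Leave the round mould, the cup and the bowl where they stand, and finish with the gripper clear of everything.

Things in the scene. Friction and masses are not known exactly. Their poses are not given: they have to be found in the camera images.
- board: Flat plywood casting board, fixed on the bench, 340 (its x) by 660 (its y) by 9 mm thick. Origin: centre of its underside. A fixed wooden batten 30 mm wide, rising 25 mm above the board's top, runs along y at its far (+x) edge; its inner face is at board x = +130 mm.
- stop: End stop: fixed wooden bar on the board, square to the batten, 130 mm long (from the batten along its -x), 30 wide, 25 high; its place along the batten varies. Origin: inner corner, on the board's top, where stop face and batten face meet. x points into the batten, y into the stop. The seated mould's centre is 33 mm along -x and 55 mm along -y from here.
- mould_center (a point): Centre (half-way up) of the loose rectangular plaster mould, 66 (its x) by 110 (its y) by 45 mm high, 0.25 to 0.5 kg, with a round hollow (46 wide, 22 deep) and four small nubs on top. Its long sides run along its own y. It starts on the board clear of batten and stop, turned up to 0.4 rad from square, with at least 30 mm of free board on its near and -y sides.
- round_mould: Loose round plaster mould, diameter 70, height 50 mm, on the board. Origin: centre of its underside. To be left alone.
- cup: Loose earthenware cup, diameter 68, height 60 mm, on the board. Origin: centre of its underside. To be left alone.
- bowl: Loose earthenware bowl, diameter 110 at the rim, height 55 mm, on the board beyond the end stop. Origin: centre of its underside. To be left alone.
Not all that is in view belongs to the job. Leave any blue or red look-alike of the part that bears mould_center alone.

How it is judged:
By the outcome, as a careful person would: the job done as asked, in the order asked, and still so for the second after the job is handed in, with the robot touching nothing.
It also fails if it takes over 64 s, if anything falls off the work surface, if the arm or the gripper's body presses on something with over 40 N, if the wrist force passes 120 N, or if a joint passes its speed limit or range.

ROBOT

A 6-joint arm with a two-finger parallel gripper is mounted at the origin on the work surface. World frame = base frame: x ahead of the robot, y to its left, z up, the work surface at z = 0. Lengths are in m, angles in degrees, forces in N, time in s.
With the tool pointing down it reaches from about 0.3 to 0.875 m from the base axis. Payload 6.4 kg.
Tool frame: the origin (TCP) lies on the centre line of the jaws, within the pads' length; the fingertips stand 8 mm ahead of it and the grasp point (between the pads) lies 11 mm behind it (tip_extent is the distance from the TCP to the fingertips, in m); z points along the fingers, y is the line along which they close (so a half turn about z gives the same grasp; the last joint's range is limited). The gripper opens to 88 mm and grips with 3 to 60 N. Pads are 18 mm wide; open, the fingers measure 123 mm over their backs; the gripper's body (75 mm by 187 mm) begins 45 mm behind the grasp point.
Start: joints at [-85.789, 10.359, 92.074, -0, 77.567, -11.82], TCP at [0.159, -0.553, 0.247] pointing down, gripper open.
Joint ranges: [-171.53, 171.53], [-51.25, 118.39], [17.06, 147.69], [-65.23, 245.23], [0, 150.52], [-178.68, 178.68]. Speed limits (degrees/s): [147.25, 147.25, 172.46, 180, 180, 180].

INTERFACE

Orientations are given as [roll, pitch, yaw] about the fixed x, y, z axes, in that order (R = Rz(yaw) Ry(pitch) Rx(roll)).
In Python, from rig import state, get_image, close_job, regions_of, tip_extent gives the robot as it stands.
- The arm moves only by the shell command python3 -m handwheel 'ROWS' [OPENING] [FORCE]. ROWS is JSON, a list of rows, each an object with "xyz": the shift along the tool's x, y, z in m, a list of three; "roll": the turn about the tool's z in degrees. A call has exactly 5 rows; each row shifts and turns the commanded pose from where the row before left it, along the tool's axes as they then stand; what a row does not reach is not made up. A row lasts 1/12 s, in which the tool goes at most 41.7 mm and 7.16 degrees, less where a joint would pass 70% of its speed; a pose out of reach is approached as far as the arm can. A call is refused whole if a number of a shift passes 0.0417 or a number of a turn 7.16, either way. A call with a gripper value outside its range is refused whole. OPENING is the closure in counts, from 0 (fully open) to 255 (shut), set as the call begins (- or left out, the last holds). The fingers move at their own pace and stop on an object; FORCE is the grip in N (left out, the last holds). Time passes only in rows, so rows that do not move let the fingers close, or fill a call up. It gives the time, the measured TCP pose, the force, the opening and the grip force at its end, in the units of the state.
- state(): the state, without advancing time (a new reading comes with each control period).
- get_image(name): name is "side" or "top" or "wrist"; returns a dict with "img" (420x560x3 uint8, red, green, blue), "fx", "fy", "cx", "cy" (pixels), "eye" and "orientation" of the camera in the world; the wrist camera has in their place "mount" (4x4, takes a point from camera to tool coordinates, whose origin is the TCP and whose axes are the flange's). Camera axes: x right, y down, z forward; pixel columns grow to the right and rows downward; lengths in m; the calibration is good to about 2 mm. A picture is of the moment at which its call begins: read the wrist's pose just before it. There is no depth.
- close_job(): hands the job in; it is judged then, once.
Trained networks look in a picture, given as the dict that the camera call returned (one of the last four; its "shot" number tells which), for a name from the list of things; names that differ only in an ending like _2 or _b are one class to them, and where a whole thing is asked for, a point or a joint stands for the part that bears it (a point fixed in the world has none). Each returns a list of dicts, best first, with "confidence" (0 to 1); they miss things now and then, are a little off and sometimes report something else, mostly with a low value. They report only what shows in the picture. A call takes as long as a camera call. They do not tell look-alikes from the thing itself.
- regions_of(name, picture): "region" (420x560 bool, what is visible of it) and "rect" ([left, top, right, bottom] in pixels, round what is visible of it).
The state is a dict: "time": time; "q": joint angles; "qd": joint speeds; "effort": joint torques, N m; "eef_pos": TCP position; "ee_rot": TCP orientation; "wrist_force": force on the tool from outside, world axes, zero at the start; "wrist_torque": the same for the moment, N m; "finger_gap": finger opening in m; "grip_force": force on a finger pad.
Only numpy, scipy, OpenCV 4.12 (cv2) and the standard library are available. Lean on these libraries where they do the work, as an engineer would, in place of code of your own. Each camera call takes 0.05 s, during which the arm holds its last target. There are 200 camera calls.

## Working session

There is one attempt and no reset: what is moved stays moved. The work goes in short steps, Python scripts to look and compute and a shell command to move; the robot and the scene stay as the last step left them, time stands still between calls to the robot, and variables do not carry over. Pictures are saved under pics/ and viewed, at most 10 in all, crops included, and the job is handed in when it is done.

```bash
mkdir -p pics; ls; cat > h.py <<'E'
import numpy as np,cv2
from scipy.spatial.transform import Rotation as R
from rig import state,get_image,close_job,regions_of,tip_extent
def cam(p):
    o=np.array(p["orientation"],float)
    if o.shape==(3,3): M=o
    elif o.size==4: M=R.from_quat(o).as_matrix()
    else: M=R.from_euler('xyz',o,degrees=True).as_matrix()
    return np.array(p["eye"]),M
def ray(p,uv,z):
    e,M=cam(p); uv=np.atleast_2d(uv).astype(float)
    d=np.c_[(uv[:,0]-p["cx"])/p["fx"],(uv[:,1]-p["cy"])/p["fy"],np.ones(len(uv))]@M.T
    return e+d*((z-e[2])/d[:,2])[:,None]
def save(p,n): cv2.imwrite('pics/'+n,p["img"][:,:,::-1])
E
python3 - <<'E'
from h import *
s=state();print(s);print(tip_extent)
for n in("top","side"):
    p=get_image(n);save(p,n+"1.png");print(n,p["fx"],p["cx"],p["cy"],p["eye"],p["orientation"])
    for k in("board","stop","mould_center","round_mould","cup","bowl"):
        for r in regions_of(k,p)[:3]:
            ys,xs=np.nonzero(r["region"]);print(k,round(r["confidence"],2),r["rect"],len(xs),cv2.minAreaRect(np.c_[xs,ys].astype(np.float32)))
E
```

```text
pics
{'time': 0.0, 'q': array([-8.57872886e+01,  1.04002882e+01,  9.21296574e+01,  1.56836580e-04,
        7.75661141e+01, -1.18202343e+01]), 'qd': array([-0.106267  , -0.04287507,  0.02732345,  0.03739714, -0.10172918,
       -0.02496848]), 'effort': array([-2.12904324e-04, -4.33860862e+01, -3.41850650e+01,  7.01693399e-02,
        3.87254823e-02, -1.35380192e-04]), 'eef_pos': array([ 0.15878833, -0.55212089,  0.24584273]), 'ee_rot': array([-1.79906009e+02, -1.98268873e-02,  1.60328956e+01]), 'wrist_force': array([0.85388395, 0.67689543, 0.15786998]), 'wrist_torque': array([-0.0262683 ,  0.02128029, -0.06071862]), 'grip_force': 0.0, 'finger_gap': 0.08803243324777683}
0.008
top 533.6412232901187 273.8893353629192 201.60437420821341 [0.37212885 0.00693357 1.10098012] [-169.35711732    0.61070733  -90.28247561]
board 0.85 [95.9, 114.7, 446.6, 341.2] 44084 ((269.73095703125, 224.06158447265625), (163.48211669921875, 326.27130126953125), 77.10625457763672)
board 0.47 [387.1, 205.4, 423.5, 243.6] 1158 ((403.0, 224.5), (37.0, 38.0), 90.0)
stop 0.57 [204.5, 170.0, 235.4, 230.9] 986 ((217.90
[... 1432 characters left out ...]
02344, 186.345947265625), (51.023895263671875, 33.2317008972168), 36.02737045288086)
mould_center 0.73 [259.1, 161.0, 298.1, 211.2] 1414 ((277.0229797363281, 184.5121612548828), (32.024314880371094, 49.64808654785156), 27.89727020263672)
mould_center 0.73 [387.1, 161.2, 397.8, 186.7] 256 ((390.4118347167969, 174.8529510498047), (11.884244918823242, 26.678918838500977), 14.03624439239502)
round_mould 0.73 [320.8, 125.8, 348.8, 159.7] 724 ((334.4310607910156, 141.32760620117188), (26.325420379638672, 31.4742374420166), 4.763641834259033)
cup 0.9 [281.8, 261.1, 315.1, 300.9] 1029 ((295.0, 280.5), (39.0, 32.0), 90.0)
bowl 0.7 [186.2, 265.5, 242.0, 315.1] 2068 ((214.0, 289.5), (49.0, 52.0), 90.0)
```

View pics/top1.png

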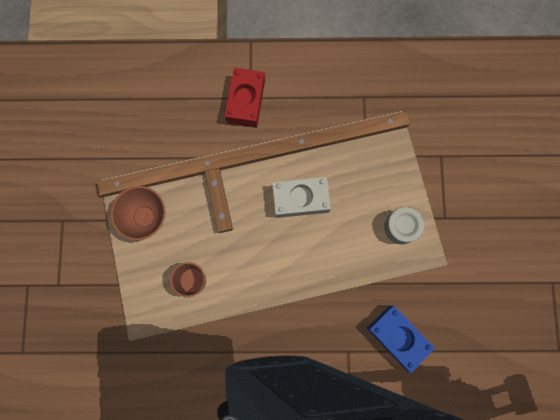

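View pics/side1.png

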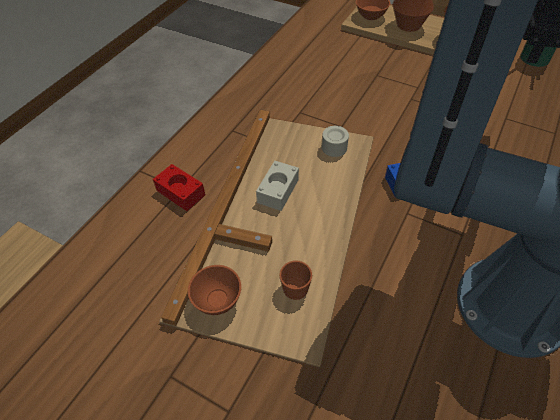

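The top view shows the white mould at about (301,197). The stop is at (218,200), the batten runs from (98,187) to (408,120), the cup is at (187,280), the bowl at (137,212) and the round mould at (404,226). The red and blue look-alikes are off the board.

```bash
cat >> h.py <<'E'
from scipy.optimize import minimize
def proj(p,P):
    e,M=cam(p); c=(P-e)@M
    return np.c_[p["fx"]*c[:,0]/c[:,2]+p["cx"],p["fy"]*c[:,1]/c[:,2]+p["cy"]]
def box(x0,x1,y0,y1,z0,z1): return np.array([[x,y,z] for x in(x0,x1) for y in(y0,y1) for z in(z0,z1)],float)
def place(B,v):
    c,s=np.cos(v[2]),np.sin(v[2]); return np.c_[B[:,0]*c-B[:,1]*s+v[0],B[:,0]*s+B[:,1]*c+v[1],B[:,2]]
def sil(p,boxes,v):
    m=np.zeros((1680,2240),np.uint8)
    for B in boxes:
        h=cv2.convexHull(proj(p,place(B,v)).astype(np.float32)); cv2.fillConvexPoly(m,np.round((h+.5)*4).astype(np.int32),255)
    return cv2.resize(m,(560,420),interpolation=cv2.INTER_AREA)/255.
def fit(obs,boxes,v0):
    def f(v):
        t=0
        for p,r in obs:
            s=sil(p,boxes,v); t+=1-np.minimum(s,r).sum()/np.maximum(s,r).sum()
        return t/len(obs)
    v0=np.array(v0,float); best=None
    for k in range(2):
        S=np.vstack([v0]+[v0+d for d in np.diag([.012,.012,.08])])
        q=minimize(f,v0,method='Nelder-Mead',options=dict(initial_simplex=S,xatol=1e-4,fatol=1e-5)); v0=q.x
    return q.x,q.fun
MB=[box(-.033,.033,-.055,.055,.009,.054)]
SB=[box(-.13,0,0,.03,.009,.034)]
BB=[box(-.17,.17,-.33,.33,0,.009),box(.13,.16,-.33,.33,.009,.034)]
def pick(name,p,uv=None):
    L=regions_of(name,p)
    if uv is not None: L=[r for r in L if abs((r["rect"][0]+r["rect"][2])/2-uv[0])+abs((r["rect"][1]+r["rect"][3])/2-uv[1])<25]
    return L[0]["region"].astype(float) if L else None
E
python3 - <<'E'
from h import *
t=get_image("top");s=get_image("side")
yaw=np.arctan2(*(lambda d:(-d[0],d[1]))(np.subtract(*ray(t,[[98,186],[405,116]],.034)[:,:2])))
print("yaw0",yaw)
def rep(n,o,b,v0):
    for oo in (o[:1],o[1:],o):
        v,f=fit(oo,b,v0); print(n,v.round(4),round(np.degrees(v[2]),2),round(f,3))
    return v
m0=ray(t,[[301,197]],.04)[0]; 
st0=ray(t,[[208,168]],.034)[0]; b0=ray(t,[[272,226]],.01)[0]
print(m0,st0,b0)
ob=[]
for p in(t,s):
    r=pick("board",p).astype(np.uint8); c=max(cv2.findContours(r,0,1)[0],key=cv2.contourArea);m=np.zeros_like(r);cv2.fillConvexPoly(m,cv2.convexHull(c),1);ob.append((p,m.astype(float)))
b=rep("board",ob,BB,[b0[0],b0[1],yaw])
rep("stop",[(t,pick("stop",t)),(s,pick("stop",s))],SB,[st0[0],st0[1],yaw])
rep("mould",[(t,pick("mould_center",t,(301,197))),(s,pick("mould_center",s,(278,186)))],MB,[m0[0],m0[1],0])
bat=ray(t,[[207,169]],.009)
for n,uv,z in(("round",(403,226),.05),("cup",(187,279),.06),("bowl",(137,212),.05)): print(n,ray(t,[uv],z))
E
```

```text
yaw0 0.22441731384156838
[ 0.58068009 -0.03769552  0.04      ] [0.64413645 0.15281962 0.034     ] [0.52603871 0.02170129 0.01      ]
board [0.536  0.027  0.2247] 12.87 0.012
board [0.5349 0.0226 0.2274] 13.03 0.017
board [0.5358 0.0239 0.2259] 12.94 0.019
stop [0.6468 0.1326 0.2285] 13.09 0.051
stop [0.6453 0.1306 0.2343] 13.42 0.072
stop [0.6458 0.1316 0.2258] 12.94 0.078
mould [ 0.5816 -0.0362  0.0768] 4.4 0.07
mould [ 0.58   -0.0397  0.0893] 5.12 0.033
mould [ 0.5807 -0.0389  0.0926] 5.3 0.065
round [[ 0.51872547 -0.23847702  0.05      ]]
cup [[0.41654919 0.1860082  0.06      ]]
bowl [[0.55041412 0.29136682 0.05      ]]
```

```bash
cat >> h.py <<'E'
O=np.array([.6458,.1316]);YB=.2259
EX=np.array([np.cos(YB),np.sin(YB)]);EY=np.array([-EX[1],EX[0]])
def rel(xy): d=np.asarray(xy)[:2]-O; return np.array([d@EX,d@EY])
def say():
    s=state();r=rel(s["eef_pos"]);print("t%.1f rel x %.4f y %.4f z %.4f yawrel %.2f tilt %s F %s gap %.4f"%(s["time"],*r,s["eef_pos"][2],s["ee_rot"][2]-np.degrees(YB),s["ee_rot"][:2].round(2),s["wrist_force"].round(1),s["finger_gap"]))
E
cat > say.py <<'E'
from h import *
say()
E
python3 -m handwheel '[{"xyz":[0,0,0],"roll":3.1},{"xyz":[0.03,-0.027,0],"roll":0},{"xyz":[0.03,-0.027,0],"roll":0},{"xyz":[0.03,-0.027,0],"roll":0},{"xyz":[0.03,-0.027,0],"roll":0}]' 81 20
python3 -m handwheel '[{"xyz":[0.03,-0.027,0],"roll":0},{"xyz":[0.03,-0.027,0],"roll":0},{"xyz":[0.03,-0.027,0],"roll":0},{"xyz":[0.03,-0.027,0],"roll":0},{"xyz":[0.03,-0.027,0],"roll":0}]'
python3 -m handwheel '[{"xyz":[0.03,-0.027,0],"roll":0},{"xyz":[0.03,-0.027,0],"roll":0},{"xyz":[0.03,-0.027,0],"roll":0},{"xyz":[0.03,-0.027,0],"roll":0},{"xyz":[0.03,-0.027,0],"roll":0}]'
python3 -m handwheel '[{"xyz":[0,0,0],"roll":0},{"xyz":[0,0,0],"roll":0},{"xyz":[0,0,0],"roll":0},{"xyz":[0,0,0],"roll":0},{"xyz":[0,0,0],"roll":0}]'
python3 say.py
```

```text
time: 1.52
eef_pos: [0.2521, -0.4191, 0.2466]
ee_rot: [-180.0, -0.0, 12.9]
wrist_force: [1.3, 0.2, -0.1]
finger_gap: 0.0606
grip_force: 0.0
time: 1.93
eef_pos: [0.3683, -0.2537, 0.2471]
ee_rot: [180.0, -0.0, 12.9]
wrist_force: [0.4, 0.0, -0.1]
finger_gap: 0.0599
grip_force: 0.0
time: 2.35
eef_pos: [0.4845, -0.0883, 0.2471]
ee_rot: [180.0, -0.0, 12.9]
wrist_force: [0.8, -1.2, 0.3]
finger_gap: 0.0601
grip_force: 0.0
time: 2.77
eef_pos: [0.4831, -0.0915, 0.2467]
ee_rot: [180.0, 0.0, 12.8]
wrist_force: [0.1, -0.1, 0.8]
finger_gap: 0.0603
grip_force: 0.0
t2.8 rel x -0.2086 y -0.1810 z 0.2467 yawrel -0.14 tilt [1.7999e+02 1.0000e-02] F [ 0.1 -0.1  0.8] gap 0.0603
```

```bash
python3 -m handwheel '[{"xyz":[0.025,-0.03,0],"roll":0},{"xyz":[0,0,0.035],"roll":0},{"xyz":[0,0,0.035],"roll":0},{"xyz":[0,0,0.035],"roll":0},{"xyz":[0,0,0.03],"roll":0}]'
python3 -m handwheel '[{"xyz":[0,0,0.03],"roll":0},{"xyz":[0,0,0.03],"roll":0},{"xyz":[0,0,0.018],"roll":0},{"xyz":[0,0,0.008],"roll":0},{"xyz":[0,0,0],"roll":0}]'
python3 - <<'E'
from h import *
say();p=get_image("side");save(p,"side2.png")
E
```

```text
time: 3.18
eef_pos: [0.5004, -0.0563, 0.11]
ee_rot: [-180.0, 0.0, 12.8]
wrist_force: [-0.2, -0.8, 0.8]
finger_gap: 0.0601
grip_force: 0.0
time: 3.6
eef_pos: [0.4996, -0.056, 0.0241]
ee_rot: [-179.9, 0.2, 12.8]
wrist_force: [0.0, -0.1, -0.7]
finger_gap: 0.0602
grip_force: 0.0
t3.6 rel x -0.1845 y -0.1501 z 0.0241 yawrel -0.13 tilt [-179.89    0.18] F [ 0.  -0.1 -0.7] gap 0.0602
```

View pics/side2.png

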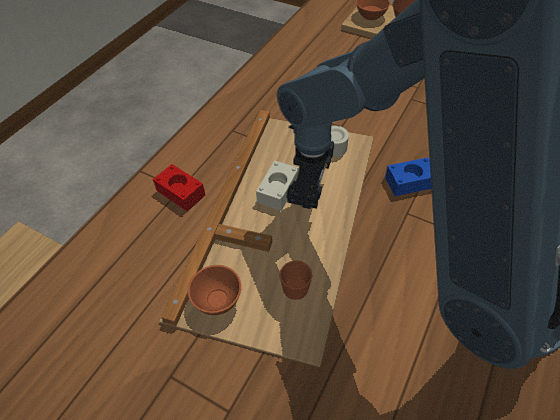

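The fingers stand on the board on the mould's near side (mould at 277,185). Next I push it toward the batten.

```bash
python3 -m handwheel '[{"xyz":[0.008,0,0],"roll":0},{"xyz":[0.008,0,0],"roll":0},{"xyz":[0.008,0,0],"roll":0},{"xyz":[0.008,0,0],"roll":0},{"xyz":[0.008,0,0],"roll":0}]'
python3 say.py
python3 -m handwheel '[{"xyz":[0.008,0,0],"roll":0},{"xyz":[0.008,0,0],"roll":0},{"xyz":[0.008,0,0],"roll":0},{"xyz":[0.008,0,0],"roll":0},{"xyz":[0.008,0,0],"roll":0}]'
python3 say.py
python3 -m handwheel '[{"xyz":[0.006,0,0],"roll":0},{"xyz":[0.006,0,0],"roll":0},{"xyz":[0.004,0,0],"roll":0},{"xyz":[0.003,0,0],"roll":0},{"xyz":[0.001,0,0],"roll":0}]'
python3 say.py
```

```text
time: 4.07
eef_pos: [0.5416, -0.0464, 0.0265]
ee_rot: [180.0, -0.1, 12.9]
wrist_force: [-1.1, -1.4, 0.6]
finger_gap: 0.06
grip_force: 0.8
t4.1 rel x -0.1414 y -0.1502 z 0.0265 yawrel 0.01 tilt [ 1.7995e+02 -5.0000e-02] F [-1.1 -1.4  0.6] gap 0.0600
time: 4.48
eef_pos: [0.5798, -0.0372, 0.0256]
ee_rot: [-180.0, 0.0, 12.9]
wrist_force: [-2.6, -0.2, 1.8]
finger_gap: 0.0601
grip_force: 1.4
t4.5 rel x -0.1021 y -0.1497 z 0.0256 yawrel -0.00 tilt [-1.7999e+02  2.0000e-02] F [-2.6 -0.2  1.8] gap 0.0601
time: 4.9
eef_pos: [0.599, -0.0329, 0.0256]
ee_rot: [-180.0, -0.0, 12.9]
wrist_force: [-2.3, -0.3, 2.1]
finger_gap: 0.0601
grip_force: 1.4
t4.9 rel x -0.0824 y -0.1499 z 0.0256 yawrel -0.01 tilt [-180.   -0.] F [-2.3 -0.3  2.1] gap 0.0601
```

```bash
python3 -m handwheel '[{"xyz":[0.002,0,0],"roll":0},{"xyz":[0.002,0,0],"roll":0},{"xyz":[0.001,0,0],"roll":0},{"xyz":[0.001,0,0],"roll":0},{"xyz":[0,0,0],"roll":0}]'
python3 say.py
python3 -m handwheel '[{"xyz":[0.001,0,0],"roll":0},{"xyz":[0.001,0,0],"roll":0},{"xyz":[0.001,0,0],"roll":0},{"xyz":[0,0,0],"roll":0},{"xyz":[0,0,0],"roll":0}]'
python3 say.py
```

```text
time: 5.32
eef_pos: [0.6021, -0.0321, 0.0255]
ee_rot: [-179.9, 0.3, 12.9]
wrist_force: [-12.6, -3.0, 9.8]
finger_gap: 0.06
grip_force: 6.6
t5.3 rel x -0.0792 y -0.1498 z 0.0255 yawrel -0.01 tilt [-179.95    0.32] F [-12.6  -3.    9.8] gap 0.0600
time: 5.73
eef_pos: [0.6021, -0.0321, 0.0255]
ee_rot: [-179.9, 0.7, 12.9]
wrist_force: [-26.0, -6.0, 19.0]
finger_gap: 0.06
grip_force: 13.4
t5.7 rel x -0.0793 y -0.1497 z 0.0255 yawrel -0.00 tilt [-179.88    0.69] F [-26.  -6.  19.] gap 0.0600
```

Flush against the batten. Now I back off, rise, turn 90° and go to the −y end.

```bash
python3 -m handwheel '[{"xyz":[-0.005,0,0],"roll":0},{"xyz":[-0.015,0,0],"roll":0},{"xyz":[-0.02,0,0],"roll":0},{"xyz":[0,0,-0.035],"roll":0},{"xyz":[0,0.03,-0.04],"roll":0}]'
python3 -m handwheel '[{"xyz":[0,0.03,0],"roll":-7},{"xyz":[0,0.03,0],"roll":-7},{"xyz":[0,0,0],"roll":-7},{"xyz":[0,0,0],"roll":-7},{"xyz":[0,0,0],"roll":-7}]' 197
python3 -m handwheel '[{"xyz":[0,0,0],"roll":-7},{"xyz":[0,0,0],"roll":-7},{"xyz":[0,0,0],"roll":-7},{"xyz":[0,0,0],"roll":-7},{"xyz":[0,0,0],"roll":-7}]'
python3 -m handwheel '[{"xyz":[0,0,0],"roll":-7},{"xyz":[0,0,0],"roll":-7},{"xyz":[0,0,0],"roll":-6},{"xyz":[0,0,0],"roll":0},{"xyz":[0,0,0],"roll":0}]'
python3 - <<'E'
from h import *
say();p=get_image("top");save(p,"top2.png");q=get_image("side")
for o in ([p],[q],[p,q]):
    ob=[]
    for c in o:
        m=proj(c,np.array([[*(O-.033*EX-.15*EY),.03]]))[0]; r=pick("mould_center",c,m); 
        if r is not None: ob.append((c,r))
    if ob: v,f=fit(ob,MB,[*(O-.033*EX-.15*EY),YB]); print(rel(v),np.degrees(v[2]-YB),f)
E
```

```text
time: 6.15
eef_pos: [0.5703, -0.0607, 0.0921]
ee_rot: [-179.7, 0.3, 13.1]
wrist_force: [1.2, -0.5, -0.7]
finger_gap: 0.06
grip_force: 0.0
time: 6.57
eef_pos: [0.5916, -0.1227, 0.0943]
ee_rot: [179.9, -0.1, 48.2]
wrist_force: [0.6, 0.7, 0.1]
finger_gap: 0.029
grip_force: 0.0
time: 6.98
eef_pos: [0.5916, -0.1219, 0.0943]
ee_rot: [179.9, 0.0, 83.3]
wrist_force: [-0.1, 1.0, 0.0]
finger_gap: 0.0201
grip_force: 0.0
time: 7.4
eef_pos: [0.5914, -0.1218, 0.0942]
ee_rot: [179.9, 0.0, 102.7]
wrist_force: [0.1, 0.7, 0.6]
finger_gap: 0.0202
grip_force: 0.0
t7.4 rel x -0.1098 y -0.2348 z 0.0942 yawrel 89.80 tilt [1.7995e+02 2.0000e-02] F [0.1 0.7 0.6] gap 0.0202
[-0.03262779 -0.14522781] -0.5537062311643792 0.150559973208514
[-0.03497013 -0.14927069] -0.3696845208686833 0.0325329769929269
[-0.03414154 -0.14651906] -0.2465476855523707 0.11748004224280117
```

View pics/top2.png

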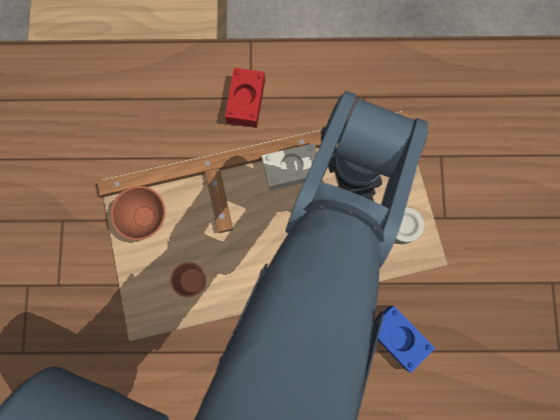

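The mould lies along the batten at about (290,165), with the stop about 40 px to its left. The gripper is above the near board. Next I move to the end face and descend.

```bash
python3 -m handwheel '[{"xyz":[-0.004,0.036,0],"roll":-0.2},{"xyz":[0,0.035,0],"roll":0},{"xyz":[0,0,0],"roll":0},{"xyz":[0,0,0.03],"roll":0},{"xyz":[0,0,0.02],"roll":0}]'
python3 say.py
python3 -m handwheel '[{"xyz":[0,0,0.012],"roll":0},{"xyz":[0,0,0.007],"roll":0},{"xyz":[0,0,0],"roll":0},{"xyz":[0.006,0,0],"roll":0},{"xyz":[0.006,0,0],"roll":0}]'
python3 say.py
python3 -m handwheel '[{"xyz":[0.007,0,0],"roll":0},{"xyz":[0.007,0,0],"roll":0},{"xyz":[0.007,0,0],"roll":0},{"xyz":[0.007,0,0],"roll":0},{"xyz":[0.007,0,0],"roll":0}]'
python3 say.py
```

```text
time: 8.12
eef_pos: [0.662, -0.1096, 0.0435]
ee_rot: [179.9, 0.1, 103.1]
wrist_force: [-1.0, -0.5, -0.9]
finger_gap: 0.0202
grip_force: 0.0
t8.1 rel x -0.0383 y -0.2387 z 0.0435 yawrel 90.19 tilt [1.7992e+02 5.0000e-02] F [-1.  -0.5 -0.9] gap 0.0202
time: 8.53
eef_pos: [0.6593, -0.0982, 0.0265]
ee_rot: [179.9, 0.1, 103.1]
wrist_force: [0.5, 0.4, 0.3]
finger_gap: 0.0204
grip_force: 0.0
t8.5 rel x -0.0384 y -0.2270 z 0.0265 yawrel 90.14 tilt [1.7988e+02 7.0000e-02] F [0.5 0.4 0.3] gap 0.0204
time: 8.95
eef_pos: [0.651, -0.0636, 0.026]
ee_rot: [179.9, 0.1, 103.1]
wrist_force: [1.2, -3.1, 1.8]
finger_gap: 0.0199
grip_force: 1.4
t8.9 rel x -0.0387 y -0.1914 z 0.0260 yawrel 90.19 tilt [1.7991e+02 7.0000e-02] F [ 1.2 -3.1  1.8] gap 0.0199
```

```bash
python3 -m handwheel '[{"xyz":[0.008,0,0],"roll":0},{"xyz":[0.008,0,0],"roll":0},{"xyz":[0.008,0,0],"roll":0},{"xyz":[0.008,0,0],"roll":0},{"xyz":[0.008,0,0],"roll":0}]'
python3 say.py
python3 -m handwheel '[{"xyz":[0.006,0,0],"roll":0},{"xyz":[0.006,0,0],"roll":0},{"xyz":[0.004,0,0],"roll":0},{"xyz":[0.002,0,0],"roll":0},{"xyz":[0.002,0,0],"roll":0}]'
python3 say.py
python3 -m handwheel '[{"xyz":[0.002,0,0],"roll":0},{"xyz":[0.002,0,0],"roll":0},{"xyz":[0.001,0,0],"roll":0},{"xyz":[0.001,0,0],"roll":0},{"xyz":[0,0,0],"roll":0}]'
python3 say.py
```

```text
time: 9.37
eef_pos: [0.6411, -0.0241, 0.025]
ee_rot: [-180.0, 0.0, 103.1]
wrist_force: [1.2, -2.9, 2.9]
finger_gap: 0.0199
grip_force: 1.4
t9.4 rel x -0.0395 y -0.1507 z 0.0250 yawrel 90.19 tilt [-180.    0.] F [ 1.2 -2.9  2.9] gap 0.0199
time: 9.78
eef_pos: [0.6366, -0.0052, 0.0249]
ee_rot: [-180.0, -0.0, 103.1]
wrist_force: [1.4, -2.0, 1.6]
finger_gap: 0.0201
grip_force: 1.2
t9.8 rel x -0.0396 y -0.1312 z 0.0249 yawrel 90.20 tilt [-1.7998e+02 -1.0000e-02] F [ 1.4 -2.   1.6] gap 0.0201
time: 10.2
eef_pos: [0.6352, 0.0006, 0.0249]
ee_rot: [-180.0, -0.0, 103.1]
wrist_force: [0.3, -0.7, -0.0]
finger_gap: 0.0204
grip_force: 0.5
t10.2 rel x -0.0397 y -0.1253 z 0.0249 yawrel 90.19 tilt [-1.7998e+02 -2.0000e-02] F [ 0.3 -0.7 -0. ] gap 0.0204
```

```bash
python3 -m handwheel '[{"xyz":[0.002,0,0],"roll":0},{"xyz":[0.002,0,0],"roll":0},{"xyz":[0,0,0],"roll":0},{"xyz":[0,0,0],"roll":0},{"xyz":[0,0,0],"roll":0}]'
python3 say.py
python3 -m handwheel '[{"xyz":[0.001,0,0],"roll":0},{"xyz":[0.001,0,0],"roll":0},{"xyz":[0.001,0,0],"roll":0},{"xyz":[0,0,0],"roll":0},{"xyz":[0,0,0],"roll":0}]'
python3 say.py
```

```text
time: 10.62
eef_pos: [0.6343, 0.0047, 0.0249]
ee_rot: [-180.0, -0.0, 103.1]
wrist_force: [-0.6, -0.3, 0.4]
finger_gap: 0.02
grip_force: 0.0
t10.6 rel x -0.0397 y -0.1211 z 0.0249 yawrel 90.20 tilt [-1.7998e+02 -3.0000e-02] F [-0.6 -0.3  0.4] gap 0.0200
time: 11.03
eef_pos: [0.634, 0.0058, 0.0252]
ee_rot: [-180.0, 0.1, 103.1]
wrist_force: [0.2, -7.0, -0.6]
finger_gap: 0.0198
grip_force: 3.2
t11.0 rel x -0.0397 y -0.1200 z 0.0252 yawrel 90.17 tilt [-1.8e+02  1.1e-01] F [ 0.2 -7.  -0.6] gap 0.0198
```

```bash
python3 -m handwheel '[{"xyz":[0.001,0,0],"roll":0},{"xyz":[0.001,0,0],"roll":0},{"xyz":[0.001,0,0],"roll":0},{"xyz":[0,0,0],"roll":0},{"xyz":[0,0,0],"roll":0}]'
python3 say.py
python3 -m handwheel '[{"xyz":[-0.005,0,0],"roll":0},{"xyz":[-0.015,0,0],"roll":0},{"xyz":[-0.025,0,0],"roll":0},{"xyz":[0,0,-0.035],"roll":0},{"xyz":[0,0,-0.04],"roll":0}]'
python3 -m handwheel '[{"xyz":[0,-0.03,0],"roll":7},{"xyz":[0,-0.03,0],"roll":7},{"xyz":[0,-0.03,0],"roll":7},{"xyz":[0,-0.03,0],"roll":7},{"xyz":[0,0,0],"roll":7}]' 81
python3 -m handwheel '[{"xyz":[0,0,0],"roll":7},{"xyz":[0,0,0],"roll":7},{"xyz":[0,0,0],"roll":7},{"xyz":[0,0,0],"roll":7},{"xyz":[0,0,0],"roll":7}]'
python3 -m handwheel '[{"xyz":[0,0,0],"roll":7},{"xyz":[0,0,0],"roll":7},{"xyz":[0,0,0],"roll":6},{"xyz":[0,0,0],"roll":0},{"xyz":[0,0,0],"roll":0}]'
python3 - <<'E'
from h import *
say();p=get_image("side");save(p,"side3.png");q=get_image("top");save(q,"top3.png")
for c in (p,q):
    m=proj(c,np.array([[*(O-.033*EX-.055*EY),.03]]))[0]; r=pick("mould_center",c,m)
    if r is not None: v,f=fit([(c,r)],MB,[*(O-.033*EX-.055*EY),YB]); print(rel(v),np.degrees(v[2]-YB),f)
cv2.imwrite('pics/side3c.png',cv2.resize(p["img"][130:280,150:350,::-1],(800,600),interpolation=cv2.INTER_CUBIC))
E
```

```text
time: 11.45
eef_pos: [0.634, 0.0059, 0.0257]
ee_rot: [180.0, 0.3, 103.1]
wrist_force: [0.6, -17.3, -0.4]
finger_gap: 0.0198
grip_force: 8.1
t11.4 rel x -0.0396 y -0.1199 z 0.0257 yawrel 90.16 tilt [179.98   0.33] F [  0.6 -17.3  -0.4] gap 0.0198
time: 11.87
eef_pos: [0.6405, -0.0348, 0.0964]
ee_rot: [-179.6, -0.2, 103.0]
wrist_force: [0.7, 0.2, 0.2]
finger_gap: 0.0202
grip_force: 0.0
time: 12.28
eef_pos: [0.5184, -0.0378, 0.0983]
ee_rot: [-179.6, 0.0, 67.8]
wrist_force: [0.7, 0.5, -0.1]
finger_gap: 0.0514
grip_force: 0.0
time: 12.7
eef_pos: [0.5248, -0.0394, 0.1002]
ee_rot: [-180.0, -0.0, 32.8]
wrist_force: [-0.2, -0.6, -0.3]
finger_gap: 0.0603
grip_force: 0.0
time: 13.12
eef_pos: [0.5247, -0.0394, 0.1001]
ee_rot: [-180.0, -0.0, 13.3]
wrist_force: [0.1, 0.9, -0.6]
finger_gap: 0.0599
grip_force: 0.0
t13.1 rel x -0.1563 y -0.1395 z 0.1001 yawrel 0.37 tilt [-1.7999e+02 -1.0000e-02] F [ 0.1  0.9 -0.6] gap 0.0599
[-0.03653456 -0.05887882] -1.3838281863445192 0.11451675238576564
[-0.0341763  -0.05219634] 0.26834826549453583 0.21629205776880722
```

View pics/side3c.png

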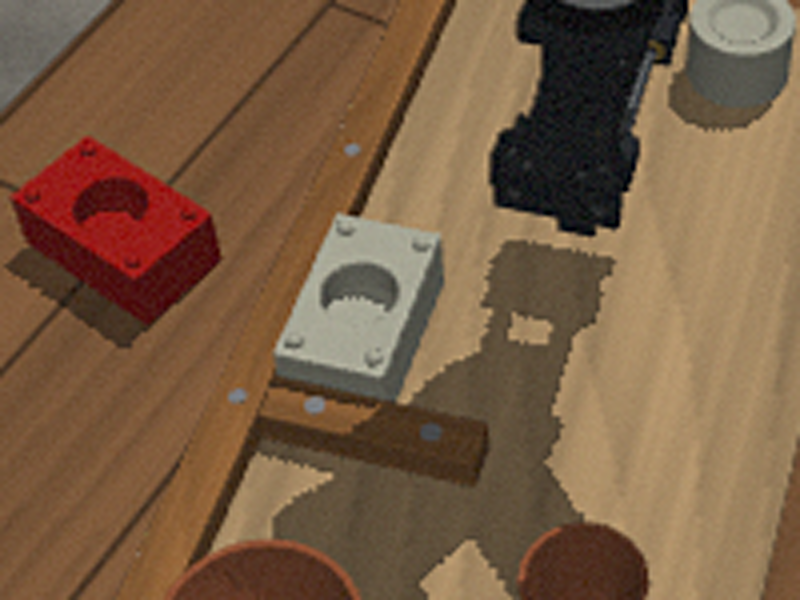

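The mould is in the corner, touching the batten and the stop (crop about 360,310). A last press toward the batten will make it square.

```bash
python3 -m handwheel '[{"xyz":[0.02,-0.037,0],"roll":0.4},{"xyz":[0.015,-0.036,0],"roll":0},{"xyz":[0,0,0],"roll":0},{"xyz":[0,0,0],"roll":0},{"xyz":[0,0,0.03],"roll":0}]' 139
python3 say.py
python3 -m handwheel '[{"xyz":[0,0,0.02],"roll":0},{"xyz":[0,0,0.015],"roll":0},{"xyz":[0,0,0.009],"roll":0},{"xyz":[0,0,0],"roll":0},{"xyz":[0.01,0,0],"roll":0}]'
python3 say.py
python3 -m handwheel '[{"xyz":[0.01,0,0],"roll":0},{"xyz":[0.009,0,0],"roll":0},{"xyz":[0.004,0,0],"roll":0},{"xyz":[0.002,0,0],"roll":0},{"xyz":[0.001,0,0],"roll":0}]'
python3 say.py
```

```text
time: 13.73
eef_pos: [0.5468, 0.039, 0.0748]
ee_rot: [179.8, -0.6, 12.9]
wrist_force: [1.5, 0.0, 0.7]
finger_gap: 0.0399
grip_force: 0.0
t13.7 rel x -0.1172 y -0.0681 z 0.0748 yawrel -0.06 tilt [179.77  -0.56] F [1.5 0.  0.7] gap 0.0399
time: 14.15
eef_pos: [0.5503, 0.0409, 0.0255]
ee_rot: [-180.0, 0.2, 12.7]
wrist_force: [0.0, -0.5, 0.5]
finger_gap: 0.0401
grip_force: 0.0
t14.2 rel x -0.1134 y -0.0670 z 0.0255 yawrel -0.24 tilt [-1.7995e+02  1.7000e-01] F [ 0.  -0.5  0.5] gap 0.0401
time: 14.57
eef_pos: [0.5777, 0.0473, 0.0264]
ee_rot: [180.0, -0.0, 12.7]
wrist_force: [-0.3, 0.4, -0.2]
finger_gap: 0.0399
grip_force: 0.0
t14.6 rel x -0.0853 y -0.0669 z 0.0264 yawrel -0.20 tilt [ 1.7999e+02 -2.0000e-02] F [-0.3  0.4 -0.2] gap 0.0399
```

```bash
python3 -m handwheel '[{"xyz":[0.002,0,0],"roll":-0.2},{"xyz":[0.002,0,0],"roll":0},{"xyz":[0.001,0,0],"roll":0},{"xyz":[0.001,0,0],"roll":0},{"xyz":[0,0,0],"roll":0}]'
python3 say.py
python3 -m handwheel '[{"xyz":[0.001,0,0],"roll":0},{"xyz":[0.001,0,0],"roll":0},{"xyz":[0,0,0],"roll":0},{"xyz":[0,0,0],"roll":0},{"xyz":[0,0,0],"roll":0}]'
python3 say.py
```

```text
time: 14.98
eef_pos: [0.5828, 0.0487, 0.0259]
ee_rot: [-180.0, 0.1, 12.9]
wrist_force: [-1.8, -0.9, 1.4]
finger_gap: 0.04
grip_force: 1.0
t15.0 rel x -0.0799 y -0.0666 z 0.0259 yawrel -0.00 tilt [-1.7999e+02  6.0000e-02] F [-1.8 -0.9  1.4] gap 0.0400
time: 15.4
eef_pos: [0.5836, 0.049, 0.0258]
ee_rot: [-180.0, 0.2, 12.9]
wrist_force: [-7.7, -0.9, 5.5]
finger_gap: 0.0405
grip_force: 3.9
t15.4 rel x -0.0792 y -0.0666 z 0.0258 yawrel -0.01 tilt [-179.97    0.21] F [-7.7 -0.9  5.5] gap 0.0405
```

```bash
python3 -m handwheel '[{"xyz":[0.001,0,0],"roll":0},{"xyz":[0.001,0,0],"roll":0},{"xyz":[0,0,0],"roll":0},{"xyz":[-0.003,0,0],"roll":0},{"xyz":[-0.005,0,0],"roll":0}]'
python3 -m handwheel '[{"xyz":[-0.015,0,0],"roll":0},{"xyz":[-0.02,0,0],"roll":0},{"xyz":[0,0,-0.035],"roll":0},{"xyz":[0,0,-0.04],"roll":0},{"xyz":[0,0,-0.04],"roll":0}]'
python3 -m handwheel '[{"xyz":[-0.03,0.035,-0.03],"roll":0},{"xyz":[-0.03,0.035,-0.02],"roll":0},{"xyz":[-0.03,0.035,0],"roll":0},{"xyz":[-0.03,0.035,0],"roll":0},{"xyz":[-0.02,0.035,0],"roll":0}]'
python3 -m handwheel '[{"xyz":[-0.03,0.035,0],"roll":0},{"xyz":[-0.03,0.035,0],"roll":0},{"xyz":[-0.03,0.035,0],"roll":0},{"xyz":[0,0,0],"roll":0},{"xyz":[0,0,0],"roll":0}]'
python3 - <<'E'
from h import *
say();p=get_image("side");q=get_image("top")
for c in (p,q):
    m=proj(c,np.array([[*(O-.033*EX-.055*EY),.03]]))[0]; r=pick("mould_center",c,m)
    if r is not None: v,f=fit([(c,r)],MB,[*(O-.033*EX-.055*EY),YB]); print(rel(v),np.degrees(v[2]-YB),f)
a=cv2.resize(p["img"][150:270,180:310,::-1],(400,370),interpolation=cv2.INTER_CUBIC)
b=cv2.resize(q["img"][120:240,190:320,::-1],(400,370),interpolation=cv2.INTER_CUBIC)
cv2.imwrite('pics/end.png',np.hstack([a,b]))
for n,z in(("round_mould",.05),("cup",.06),("bowl",.05)):
    for r in regions_of(n,q)[:1]: l,t,rr,bb=r["rect"];print(n,ray(q,[((l+rr)/2,(t+bb)/2)],z))
E
```

```text
time: 15.82
eef_pos: [0.5798, 0.0478, 0.0262]
ee_rot: [180.0, -0.1, 12.9]
wrist_force: [0.3, -0.4, 0.3]
finger_gap: 0.0402
grip_force: 0.0
time: 16.23
eef_pos: [0.5441, 0.0401, 0.1415]
ee_rot: [-179.9, 0.1, 12.9]
wrist_force: [0.8, -0.6, -0.2]
finger_gap: 0.0402
grip_force: 0.0
time: 16.65
eef_pos: [0.4596, -0.1381, 0.181]
ee_rot: [179.9, -0.1, 13.0]
wrist_force: [1.0, -0.0, 0.5]
finger_gap: 0.0401
grip_force: 0.0
time: 17.07
eef_pos: [0.4021, -0.25, 0.1806]
ee_rot: [179.9, -0.1, 12.6]
wrist_force: [0.2, 0.5, -0.1]
finger_gap: 0.0403
grip_force: 0.0
t17.1 rel x -0.3230 y -0.3173 z 0.1806 yawrel -0.31 tilt [ 1.7994e+02 -5.0000e-02] F [ 0.2  0.5 -0.1] gap 0.0403
[-0.03524178 -0.05902579] -0.5595947461622321 0.11079631792437417
[-0.03283831 -0.05444573] 0.08438466716584529 0.02387763635126061
round_mould [[ 0.52072872 -0.23798278  0.05      ]]
cup [[0.41662474 0.18222955 0.06      ]]
bowl [[0.548041   0.28544721 0.05      ]]
```

View pics/end.png

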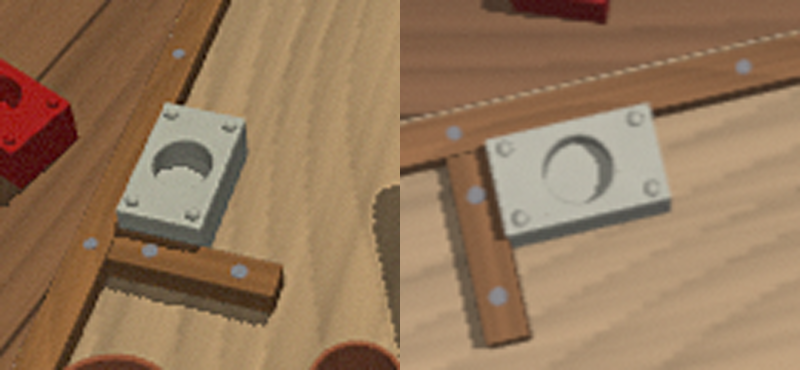

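```bash
python3 - <<'E'
from h import *
out=[]
for n,(u,v) in(("side",(195,165)),("top",(200,130))):
    c=get_image(n); k=6; im=cv2.resize(c["img"][v:v+90,u:u+66,::-1] if n=="side" else c["img"][v:v+90,u:u+66,::-1],None,fx=k,fy=k,interpolation=cv2.INTER_CUBIC)
    def line(P,col):
        a=proj(c,np.array([[*(O+x*EX+y*EY),z] for x,y,z in P])); cv2.polylines(im,[np.round((a-[u,v]+.5)*k).astype(np.int32)],True,col,1)
    line([(0,0,.034),(-.13,0,.034),(-.13,.03,.034),(0,.03,.034)],(0,255,0))
    line([(0,0,.054),(-.066,0,.054),(-.066,-.11,.054),(0,-.11,.054)],(255,0,255))
    out.append(im)
cv2.imwrite('pics/ov.png',np.hstack(out))
E
```

```text
(no output)
```

View pics/ov.png

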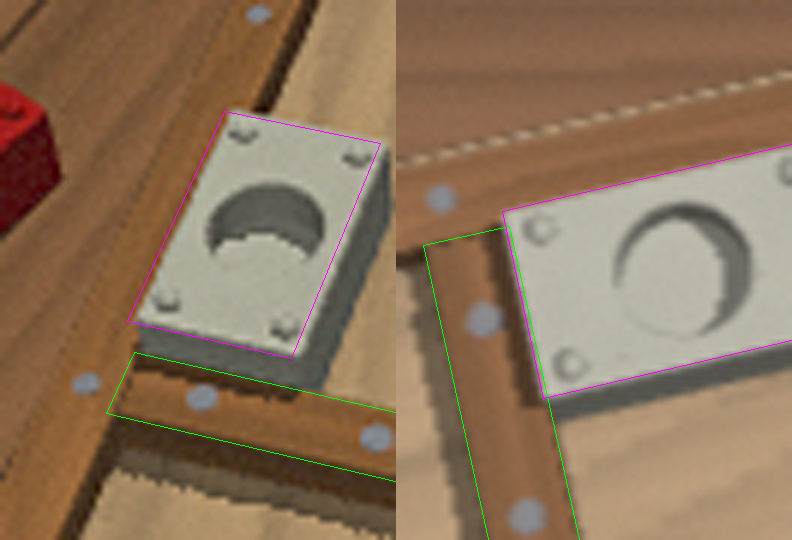

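The top view matches the flush pose exactly: mould corner at (503,212), with its end on the stop's inner line. In the side view the mould and the stop are shifted by the same calibration offset, and the dark strip is shadow on the stop's top.

```bash
python3 -c "from rig import close_job; print(close_job())"
```

```text
the job is handed in; nothing more can be done
None
```

I pushed the rectangular mould square into the corner, flush against the batten and the end stop, without touching the round mould, cup or bowl, then moved the gripper clear and handed the job in at about 17 s; no verdict came back.

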